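# Stack a jar tray by feel

## Robot

A 7-joint arm with a two-finger parallel gripper is mounted at the origin on the work surface. World frame = base frame: x ahead of the robot, y to its left, z up, the work surface at z = 0. Lengths are in m, angles in rad, forces in N, time in s.
With the tool pointing down it reaches from about 0.4 to 0.85 m from the base axis. Payload 4.5 kg.
Tool frame: the origin (TCP) lies midway between the tips of the shut fingers; the grasp point (between the pads) lies 19 mm behind it; z points along the fingers, y is the line along which they close (so a half turn about z gives the same grasp; the last joint's range is limited). The gripper opens to 88 mm and grips with 3 to 60 N. Pads are 18 mm wide; open, the fingers measure 123 mm over their backs; the gripper's body (75 mm by 187 mm) begins 45 mm behind the grasp point.
Start: joints at [1.185, 0.689, -0.195, 1.565, 0.157, 0.902, -0.215], TCP at [0.255, -0.571, 0.239] pointing down, gripper open.
Joint ranges: [-3.01, 3.01], [-0.46, 2.08], [-1.47, 1.51], [0.13, 2.56], [-1, 4.14], [0.04, 2.09], [-2.66, 2.66]. Speed limits (rad/s): [2.57, 2.57, 3.14, 3.14, 3.14, 3.14, 3.14].

## Interface

Orientations are given as a unit quaternion [x, y, z, w].
In Python, from cell import monitor, optics, hand_in gives the robot as it stands.
- The arm moves only by the tool send_rows, never from a script. Its argument "motion" is a list of rows, each a list of 5 numbers: the gripper command: -1 is fully open, 1 is shut, values between are in proportion, then the shift along the tool's x, y, z in cm, then the turn about the tool's z in degrees. A call has exactly 5 rows; each row is the pose to reach, as a shift and turn from the pose commanded when the call began, along the tool's axes at that moment; what a row does not reach only later rows make up. A row lasts 1/8 s, in which the tool goes at most 62.5 mm and 10.7 degrees, less where a joint would pass 70% of its speed; a pose out of reach is approached as far as the arm can. A call with a gripper value outside its range is refused whole. The fingers move at their own pace and stop on an object; "grip_force" is the grip in N (left out, the last holds). Time passes only in rows, so rows that repeat a pose let the fingers close, or fill a call up. It gives the time, the measured TCP pose, the force, the opening and the grip force at its end, in the units of the state.
- monitor.observe(): the state, without advancing time (a new reading comes with each control period).
- optics.get_image(name): name is "scene" or "side" or "wrist"; returns the picture (384x512x3 uint8, red, green, blue); there is no depth.
- optics.get_calibration(name): a dict with "mtx" (3x3 intrinsics, pixels), "rvec" (rotation vector, rad) and "tvec" (3), from world to camera coordinates, as OpenCV has them. Camera axes: x right, y down, z forward; pixel columns grow to the right and rows downward; lengths in m; the calibration is good to about 2 mm. The wrist camera is an equidistant fisheye: a pixel r from the principal point sees the ray r / f radians off the axis. A picture is of the moment at which its call begins: read the wrist's pose just before it. get_calibration takes no time and is no camera call; for the wrist camera it gives the pose at the moment of the call.
- hand_in(): hands the job in; it is judged then, once.
The state is a dict: "t": time; "joint_positions": joint angles; "joint_vel": joint speeds; "tau": joint torques, N m; "tcp_pos": TCP position; "orientation": TCP orientation; "ft_force": force on the tool from outside, world axes, zero at the start; "wrist_torque": the same for the moment, N m; "grip_width": finger opening in m; "finger_force": force on a finger pad.
Only numpy, scipy, OpenCV 4.12 (cv2) and the standard library are available. Lean on these libraries where they do the work, as an engineer would, in place of code of your own. Each camera call takes 0.05 s, during which the arm holds its last target. There are 200 camera calls.

## Task

Pick up the white tray of spice jars by its handle and stack it on the tray standing in the steel dock, so that its four corner lugs drop into the lower tray's sockets and it sits fully home and level, then let go. Set it down and feel it in gently, without forcing it, spilling its jars or disturbing the other things on the bench.

Things in the scene. Friction and masses are not known exactly. Their poses are not given: they have to be found in the camera images.
- tray: Upper tray: white plastic, loose on the bench, 200 x 150 mm (its x, y), walls to z = 50 mm, about 0.6 kg with jars. Origin: centre of its underside at the lugs' feet, z up. Four square lugs, 14 x 14 mm and 10 mm long, hang at x = +-82, y = +-57 mm (the floor's underside is at z = 10). It is the same either way round. Yaw within 0.5 rad of the world axes.
- handle (a point): Centre of the upper tray's handle, 114 mm above the tray's origin: a level bar along the tray's x, 132 mm long, 14 mm thick (y), 20 mm tall, on two posts at x = +-60 mm; the room below it between the posts is free down to the jars' lids, 40 mm below this point.
- dock: Fixed steel plate 248 x 198 mm (x, y) with a 22 mm upstand round its edge; origin under its centre on the bench, z up, yaw within 0.3 rad of the world axes. The lower tray (white plastic, 210 x 160 mm) stands in it, square to it. The upper tray's origin is 72 mm above this origin when fully home, 82 mm while its lugs stand on the lower tray's flat top.
- dock_top (a point): Point 82 mm above the dock's origin, level with the lower tray's flat top. The lower tray has play in the dock: its centre lies up to 7 mm from this point along each dock axis, either way, NOT measured: it must be felt (or seen). It stays put: friction holds it against about 60 N sideways. Over 40 N between the trays counts as forcing.
- dock_socket (a point): Where the +x, +y socket would be if the lower tray stood centred (dock x = 82, y = 57, z = 82 mm). Four sockets, 17 x 17 mm and 12 mm deep, lie at x = +-82, y = +-57 mm from the lower tray's centre, each in the middle of a flat 46 x 46 mm corner top; the lugs have 1.5 mm of play each way.
- dock_stops (a point): Where the inner corner of the stop ears would be if the lower tray stood centred (dock x = 101, y = 76, z = 82 mm). Ears 6 mm thick, 40 mm long, rise 24 mm above the flat top: two along the lower tray's +x side, two along +y, inner faces 101 and 76 mm from its centre. A tray set down short of them and slid lightly pressed against both comes within 1 mm of the sockets.
- jar0: One of the four small loose spice jars in the upper tray (diameter 40 mm, 60 mm high, 60 g); origin at the centre of its bottom, z up. They ride along standing, about 45 mm from the tray's centre along x and 37 mm along y.
- jar1: One of the four small loose spice jars in the upper tray (diameter 40 mm, 60 mm high, 60 g); origin at the centre of its bottom, z up. They ride along standing, about 45 mm from the tray's centre along x and 37 mm along y.
- jar2: One of the four small loose spice jars in the upper tray (diameter 40 mm, 60 mm high, 60 g); origin at the centre of its bottom, z up. They ride along standing, about 45 mm from the tray's centre along x and 37 mm along y.
- jar3: One of the four small loose spice jars in the upper tray (diameter 40 mm, 60 mm high, 60 g); origin at the centre of its bottom, z up. They ride along standing, about 45 mm from the tray's centre along x and 37 mm along y.
- tape: Bystander: roll of packing tape lying flat, diameter 90 mm, 48 mm high; origin under its centre.
- spare_jar: Bystander: larger spice jar standing on the bench, diameter 60 mm, 100 mm high; origin under its centre.
- scanner: Bystander: hand barcode scanner, about 175 x 60 mm, 45 mm high; origin under its middle.
- cutter: Bystander: closed box cutter, 160 x 22 mm, 17 mm high; origin under its middle.
- marker: Bystander: marker pen lying, 135 mm long, 18 mm thick; origin under its middle.
Mind the look-alikes: they are no part of the job. What is shaped like the tray but purple is not meant.

How it is judged:
On the way, in this order (a step that is already met when the one before it is completed fails the run):
1. the tray is lifted clear of the bench (height (world z) of tray above 0.11 m and contact force between tray and the fingers above 1 N), for 0.2 s.
2. the tray is seated on the lower tray, all lugs in their sockets (z of tray in the frame of dock between 0.068 and 0.0755 m and horizontal distance between tray and dock below 0.016 m and angle between the x axis of tray and the x axis of dock, either way round below 0.06 rad and angle between tray's own z axis and vertical below 0.03 rad), for 0.3 s.
At the end, for the whole second after the job is handed in: The tray is fully home on the lower tray: its origin 68 to 75.5 mm above the dock's, within 16 mm of the dock's centre sideways (the sockets' play included), in line with the dock within 0.06 rad, level within 0.03 rad, released and at rest, with its four jars still standing in it (all of step 2 and angle between each of jar0, jar1, jar2, jar3's own z axis and vertical below 0.2 rad and horizontal distance between each of jar0, jar1, jar2, jar3 and tray below 0.11 m and z of each of jar0, jar1, jar2, jar3 in the frame of tray below 0.03 m and linear speed of tray below 0.01 m/s and angular speed of tray below 0.05 rad/s and contact force between tray and the fingers below 0.1 N); the robot touches nothing.
It fails at once if the trays are pressed or knocked together with more than 40 N (contact force between tray and dock above 40 N).
It fails at once if the tray is tipped more than 0.3 rad (angle between tray's own z axis and vertical above 0.3 rad).
It fails at once if a jar in the tray falls over (angle between any of jar0, jar1, jar2, jar3's own z axis and vertical above 0.7 rad).
It fails at once if a bystander is moved more than 30 mm (distance of any of tape, spare_jar, scanner, cutter, marker from where it was at the start of the episode above 0.03 m).
It also fails if it takes over 72 s, if anything falls off the work surface, if the arm or the gripper's body presses on something with over 40 N, if the wrist force passes 120 N, or if a joint passes its speed limit or range.

## Working session

There is one attempt and no reset: what is moved stays moved. The work goes in short steps, Python scripts to look and compute and a tool call to move; the robot and the scene stay as the last step left them, time stands still between calls to the robot, and variables do not carry over. Pictures are saved under pics/ and viewed, at most 10 in all, crops included, and the job is handed in when it is done.

Besides the shell and the picture viewer there is one more tool, called after "Call:" as a command line: name --pt "numbers of a row" for each row, then --argument value for the rest. send_rows: Moves the arm, as the interface text tells. Its arguments: {"type":"object","properties":{"motion":{"type":"array","items":{"type":"array","items":{"type":"number"}}},"grip_force":{"type":"number"}},"required":["motion"]}

```bash
mkdir -p pics; ls; python3 - <<'E'
from cell import monitor, optics
import cv2, numpy as np
s=monitor.observe(); print({k:np.round(v,4).tolist() for k,v in s.items()})
a=optics.get_image("scene"); b=optics.get_image("side")
cv2.imwrite("pics/scene.png",a[:,:,::-1]); cv2.imwrite("pics/side.png",b[:,:,::-1])
for n in("scene","side","wrist"):
    c=optics.get_calibration(n); print(n,{k:np.round(v,4).tolist() for k,v in c.items()})
E
```

```text
pics
{'t': 0.0, 'joint_positions': [1.1848, 0.69, -0.1945, 1.5663, 0.1573, 0.9025, -0.2151], 'joint_vel': [-0.0003, 0.0001, -0.0014, 0.0004, -0.0006, 0.001, 0.0002], 'tau': [-0.0003, -52.7562, -1.2672, -15.3427, -0.0527, 0.0067, 0.0002], 'tcp_pos': [0.2544, -0.5702, 0.2379], 'orientation': [0.978, 0.2084, -0.0003, -0.0009], 'ft_force': [0.8365, -0.7446, 0.0984], 'wrist_torque': [-0.0006, 0.005, 0.0029], 'finger_force': 0.0, 'grip_width': 0.0878}
scene {'mtx': [[450.9358, 0.0, 251.2513], [0.0, 450.9358, 185.5499], [0.0, 0.0, 1.0]], 'rvec': [2.1391, 1.4978, -0.451], 'tvec': [-0.2099, -0.3484, 1.6622]}
side {'mtx': [[437.5814, 0.0, 254.1673], [0.0, 437.5814, 191.4659], [0.0, 0.0, 1.0]], 'rvec': [0.1891, -2.7467, 1.3268], 'tvec': [0.5312, 0.1231, 1.4387]}
wrist {'mtx': [[297.3186, 0.0, 259.0219], [0.0, 297.3186, 191.1668], [0.0, 0.0, 1.0]], 'rvec': [-2.4419, 1.5841, 0.216], 'tvec': [-0.6227, -0.0354, 0.3886]}
```

View pics/scene.png

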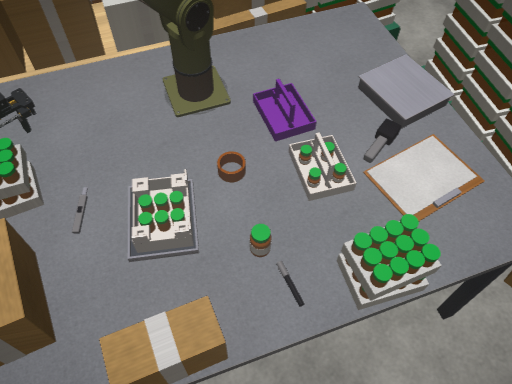

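View pics/side.png

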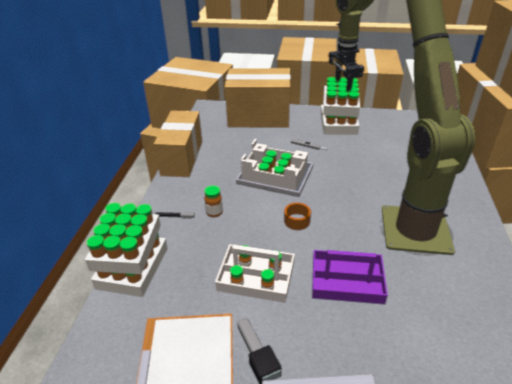

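The scene view shows the white tray with a handle at about (322,165). The purple look-alike is at (284,109), the dock and lower tray at (162,217), and the other white stacks, at (388,260) and (10,175), have no handle. Only the tray at (322,165) is a white tray with a handle and four jars, and it also appears in the side view at (256,271). I'll confirm it in one enlarged mosaic.

```bash
python3 - <<'E'
import cv2, numpy as np
a=cv2.imread("pics/scene.png"); b=cv2.imread("pics/side.png")
def c(im,u,v): # 100x75 -> 400x300
    return cv2.resize(im[v:v+75,u:u+100],None,fx=4,fy=4,interpolation=cv2.INTER_CUBIC)
m=np.vstack([np.hstack([c(a,275,128),c(b,206,235)]),np.hstack([c(a,112,175),c(b,228,128)])])
for X,Y,u,v in((0,0,275,128),(400,0,206,235),(0,300,112,175),(400,300,228,128)):
    for k in range(0,100,20): cv2.putText(m,str(u+k),(X+4*k,Y+8),0,.3,(0,255,255)); cv2.line(m,(X+4*k,Y+10),(X+4*k,Y+14),(0,255,255))
    for k in range(0,75,15): cv2.putText(m,str(v+k),(X,Y+4*k+4),0,.3,(0,255,0))
cv2.imwrite("pics/mos.png",m)
E
```

```text
(no output)
```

View pics/mos.png

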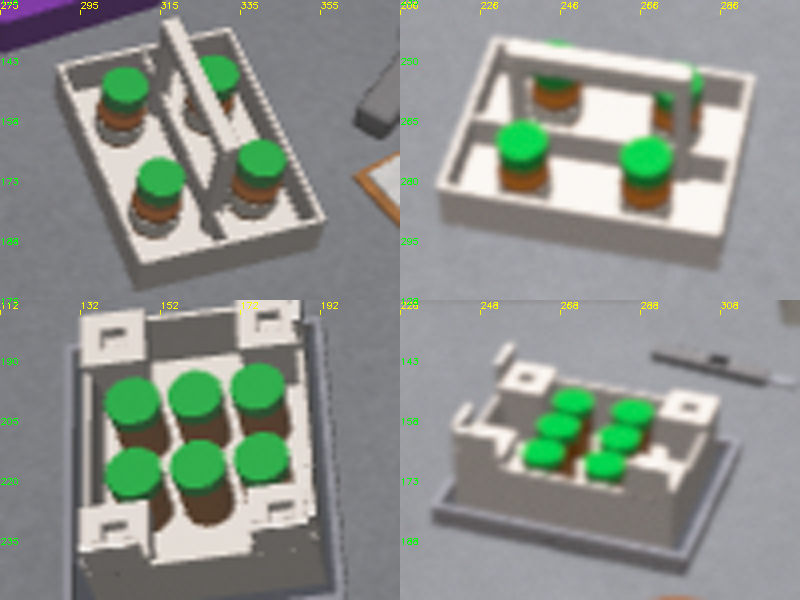

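The mosaic confirms the white tray: rim corners in scene at about (289,144), (333,135), (356,183), (309,195), with a white bar handle across it and four jars. The lower tray's sockets show in scene at about (140,184), (179,179), (141,232), (183,227), and in side at (260,147), (300,155).

```bash
cat > h.py <<'E'
import numpy as np, cv2
from scipy.optimize import least_squares
from cell import monitor, optics
def R2(t): return np.array([[np.cos(t),-np.sin(t)],[np.sin(t),np.cos(t)]])
def place(p,L):
    L=np.asarray(L,float); return np.c_[L[:,:2]@R2(p[2]).T+p[:2],L[:,2]]
def proj(c,P):
    if not c.get("fish"): return cv2.projectPoints(P,c["rvec"],c["tvec"],c["mtx"],None)[0][:,0]
    return cv2.fisheye.projectPoints(P.reshape(-1,1,3),np.array(c["rvec"]).reshape(3,1),np.array(c["tvec"]).reshape(3,1),np.array(c["mtx"]),np.zeros(4))[0][:,0]
def fit(obs,p0):  # obs: list of (calib, local pts, px)
    f=lambda p:np.concatenate([(proj(c,place(p,L))-np.array(u)).ravel() for c,L,u in obs])
    r=least_squares(f,p0,loss="soft_l1"); return r.x,r.fun.reshape(-1,2)
def back(c,uv,z):
    R=cv2.Rodrigues(np.array(c["rvec"]))[0]; o=-R.T@c["tvec"]
    d=R.T@np.linalg.inv(c["mtx"])@np.array([*uv,1]); return o+d*(z-o[2])/d[2]
E
python3 - <<'E'
from h import *
S,D=optics.get_calibration("scene"),optics.get_calibration("side")
q=lambda L,u,v:[(u+x/4,v+y/4) for x,y in L]
rs=q([(57,66),(232,29),(325,220),(138,267)],275,128)
rd=q([(92,38),(357,76),(322,240),(37,190)],206,235)
hs=q([(172,20),(232,148)],275,128); hd=q([(108,45),(292,75)],206,235)
print("rim scene",[np.round(back(S,u,.05),3).tolist() for u in rs])
print("rim side",[np.round(back(D,u,.05),3).tolist() for u in rd])
print("handle scene",[np.round(back(S,u,.124),3).tolist() for u in hs],"side",[np.round(back(D,u,.124),3).tolist() for u in hd])
ss=q([(113,35),(268,16),(116,228),(283,207)],112,175); sd=q([(128,77),(288,108)],228,128)
print("sock scene",[np.round(back(S,u,.082),3).tolist() for u in ss])
print("sock side",[np.round(back(D,u,.082),3).tolist() for u in sd])
ears=q([(100,55),(62,112)],228,128); print("ears",[np.round(back(D,u,.1),3).tolist() for u in ears])
E
```

```text
rim scene [[0.389, 0.211, 0.05], [0.402, 0.362, 0.05], [0.598, 0.345, 0.05], [0.589, 0.193, 0.05]]
rim side [[0.584, 0.196, 0.05], [0.382, 0.21, 0.05], [0.394, 0.363, 0.05], [0.594, 0.346, 0.05]]
handle scene [[0.431, 0.283, 0.124], [0.558, 0.273, 0.124]] side [[0.553, 0.273, 0.124], [0.423, 0.285, 0.124]]
sock scene [[0.402, -0.273, 0.082], [0.424, -0.161, 0.082], [0.561, -0.305, 0.082], [0.584, -0.193, 0.082]]
sock side [[0.558, -0.307, 0.082], [0.401, -0.27, 0.082]]
ears [[0.587, -0.315, 0.1], [0.607, -0.213, 0.1]]
```

Call:
send_rows --pt "-1 4 -2.4 0 6" --pt "-1 9 -5.4 0 13" --pt "-1 14 -8.4 0 20" --pt "-1 19 -11.4 0 27" --pt "-1 24 -14.4 0 35" --grip_force 20

```text
t: 0.72
tcp_pos: [0.416, -0.3397, 0.2385]
orientation: [0.995, -0.098, -0.0, -0.0]
ft_force: [0.3, 0.1, -0.3]
grip_width: 0.0886
finger_force: 0.0
```

Call:
send_rows --pt "-1 0.5 -3 0 0" --pt "-1 1 -6 0 0" --pt "-1 2 -9 0 0" --pt "-1 2.3 -11.2 0 0" --pt "-1 2.3 -11.2 0 0"

```text
t: 1.35
tcp_pos: [0.4596, -0.2339, 0.2385]
orientation: [0.996, -0.093, -0.0, -0.001]
ft_force: [-0.8, -0.7, -0.1]
grip_width: 0.0883
finger_force: 0.0
```

```bash
python3 - <<'E'
from h import *
c=optics.get_calibration("wrist"); a=optics.get_image("wrist"); s=monitor.observe()
np.save("w1.npy",np.r_[np.ravel(c["rvec"]),np.ravel(c["tvec"])])
print(s["tcp_pos"],s["orientation"],c["rvec"],c["tvec"])
L=[(x,y,.082) for x in(-.082,.082) for y in(-.057,.057)]
c["fish"]=1; print(proj(c,place([.4925,-.233,-.198],L)).round(1).tolist())
cv2.imwrite("pics/w1raw.png",a[:,:,::-1])
m=cv2.resize(a[:,:,::-1],(800,600),interpolation=cv2.INTER_CUBIC); cv2.imwrite("pics/w1.png",m)
E
```

```text
[ 0.45891053 -0.23569387  0.23854628] [ 9.95500690e-01 -9.47537782e-02 -3.03623022e-04  7.85231775e-05] [-1.88562875  2.27643496  0.30903535] [-0.14246096  0.44110115  0.51894296]
[[305.3, 222.4], [201.4, 221.1], [311.2, 67.7], [197.9, 67.1]]
```

View pics/w1.png

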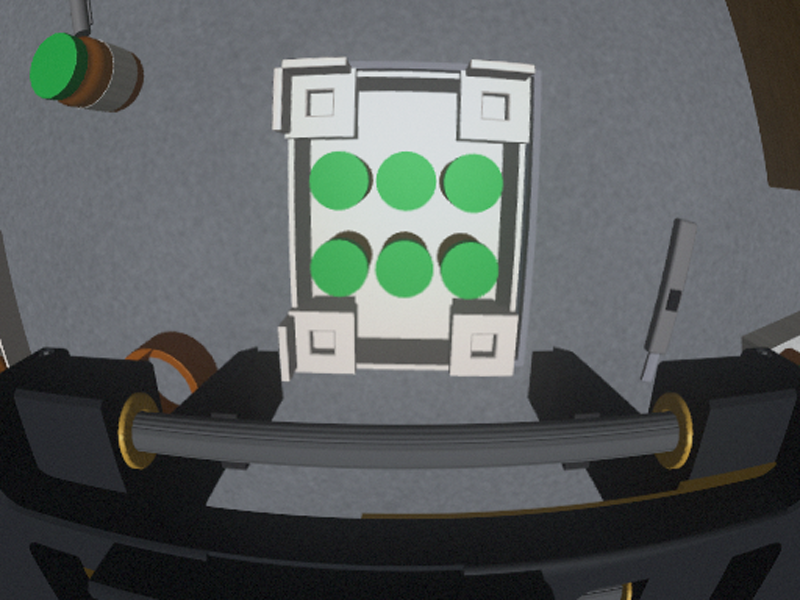

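The wrist view, in 800x600 pixels, shows the lower tray's sockets at (320,103), (495,106), (322,342) and (483,345). The ears are on the +x (top) and +y (left) sides. I'll fit the pose from this view, then look at the upper tray from the same kind of view so the camera bias cancels.

```bash
python3 - <<'E'
from h import *
w=np.load("w1.npy"); c=optics.get_calibration("wrist"); c["rvec"],c["tvec"]=w[:3],w[3:]; c["fish"]=1
px=(np.array([(483.5,345),(322.5,342),(495,106),(320,103)])+.5)/1.5625-.5
L=[(x,y,.082) for x in(-.082,.082) for y in(-.057,.057)]
p,r=fit([(c,L,px)],[.49,-.23,-.2]); print("lower wrist",p.round(4),r.round(1).tolist())
S,D=optics.get_calibration("scene"),optics.get_calibration("side")
q=lambda L,u,v:[(u+x/4,v+y/4) for x,y in L]
ss=q([(113,35),(268,16),(116,228),(283,207)],112,175); sd=q([(128,77),(288,108)],228,128)
p,r=fit([(S,np.array(L)[[0,1,2,3]],ss),(D,np.array(L)[[2,0]],sd)],[.49,-.23,-.2]); print("lower scene",p.round(4),r.round(1).tolist())
# refined socket corners? tray
T=[(-.1,-.075,.05),(-.1,.075,.05),(.1,.075,.05),(.1,-.075,.05)]
H=[(-.066,0,.124),(.066,0,.124)]
rs=q([(57,66),(232,29),(325,220),(138,267)],275,128)
rd=q([(92,38),(357,76),(322,240),(37,190)],206,235)
hs=q([(172,20),(232,148)],275,128); hd=q([(108,45),(292,75)],206,235)
p,r=fit([(S,T,rs),(D,np.array(T)[[3,0,1,2]],rd)],[.49,.278,-.08]); print("tray",p.round(4),r.round(1).tolist())
for n,u in(("tape",(231,172)),("spare",(261,250)),("scanner",(381,140))): print(n,back(S,u,0).round(3))
E
```

```text
lower wrist [ 0.4929 -0.2388 -0.2058] [[0.5, 0.8], [-0.5, 0.9], [0.6, -0.6], [-0.6, -0.8]]
lower scene [ 0.4923 -0.2332 -0.2032] [[0.0, -0.4], [0.1, -0.2], [-0.0, 0.1], [-0.2, 0.1], [-0.7, 0.1], [0.2, -0.3]]
tray [ 0.4905  0.2788 -0.0811] [[-0.3, -1.1], [-0.7, -1.1], [-0.1, -0.6], [0.3, -1.5], [0.0, -0.0], [-1.1, 0.4], [-1.2, -0.6], [-0.8, -0.3]]
tape [0.395 0.009 0.   ]
spare [0.687 0.001 0.   ]
scanner [0.44  0.533 0.   ]
```

Call:
send_rows --pt "-1 -1 -5 0 0" --pt "-1 -2.2 -11 0 0" --pt "-1 -3.3 -17 0 0" --pt "-1 -4.5 -23 0 0" --pt "-1 -5.7 -29 0 0"

```text
t: 2.02
tcp_pos: [0.4585, 0.0597, 0.2388]
orientation: [0.995, -0.097, 0.0, 0.0]
ft_force: [1.7, -0.3, -0.8]
grip_width: 0.0885
finger_force: 0.0
```

Call:
send_rows --pt "-1 -1.1 -5.5 0 -2" --pt "-1 -2.2 -11 0 -4" --pt "-1 -3.3 -17 0 -6" --pt "-1 -4.2 -21.5 0 -6.2" --pt "-1 -4.2 -21.5 0 -6.2"

```text
t: 2.65
tcp_pos: [0.4579, 0.282, 0.2384]
orientation: [0.999, -0.039, 0.0, -0.001]
ft_force: [-0.2, -0.5, 0.1]
grip_width: 0.0885
finger_force: 0.0
```

```bash
python3 - <<'E'
from h import *
c=optics.get_calibration("wrist"); a=optics.get_image("wrist"); s=monitor.observe()
np.save("w2.npy",np.r_[np.ravel(c["rvec"]),np.ravel(c["tvec"])])
print(s["t"],s["tcp_pos"],s["orientation"])
for i in range(3): print(optics.get_calibration("wrist")["tvec"],monitor.observe()["tcp_pos"])
c["fish"]=1; T=np.array([(-.1,-.075,.05),(-.1,.075,.05),(.1,.075,.05),(.1,-.075,.05)])
print((proj(c,place([.4905,.2788,-.0811],T))*1.5625).round().tolist())
cv2.imwrite("pics/w2raw.png",a[:,:,::-1])
m=cv2.resize(a[:,:,::-1],(800,600),interpolation=cv2.INTER_CUBIC); cv2.imwrite("pics/w2.png",m)
E
```

```text
2.7 [0.45824298 0.27875971 0.2383615 ] [ 9.99162489e-01 -4.09168693e-02  1.08155946e-04  3.45921676e-04]
[0.31679071 0.3824874  0.50200185] [0.45824298 0.27875971 0.2383615 ]
[0.31679071 0.3824874  0.50200185] [0.45824298 0.27875971 0.2383615 ]
[0.31679071 0.3824874  0.50200185] [0.45824298 0.27875971 0.2383615 ]
[[503.0, 353.0], [312.0, 352.0], [304.0, 88.0], [513.0, 89.0]]
```

View pics/w2.png

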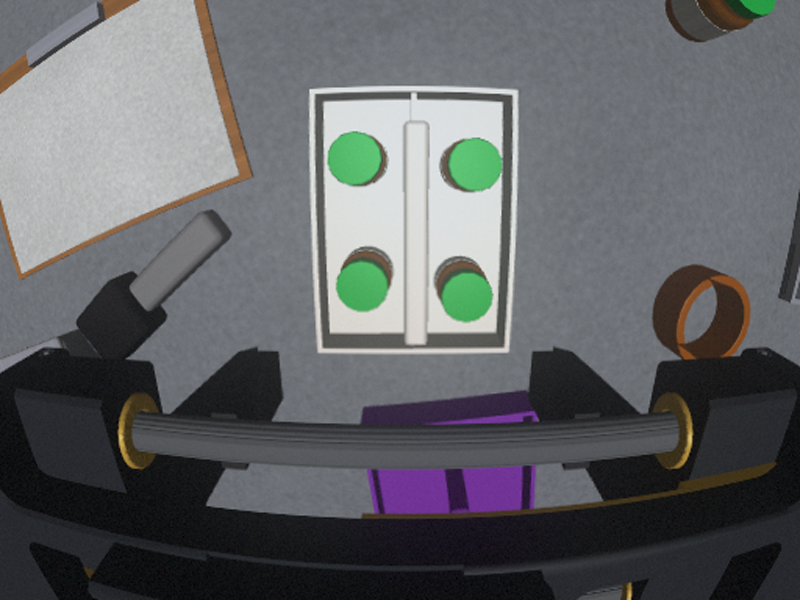

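The wrist view shows the white tray below the gripper, with rim corners at (309,89), (518,90), (509,352), (318,353) and the handle bar along u≈416. The purple tray is behind it at (450,470).

```bash
python3 - <<'E'
from h import *
w=np.load("w2.npy"); c=optics.get_calibration("wrist"); c["rvec"],c["tvec"]=w[:3],w[3:]; c["fish"]=1
px=(np.array([(509,352.5),(318,353.5),(309,89),(518,90)])+.5)/1.5625-.5
T=np.array([(-.1,-.075,.05),(-.1,.075,.05),(.1,.075,.05),(.1,-.075,.05)])
p,r=fit([(c,T,px)],[.49,.278,-.08]); print(p.round(4),r.round(1).tolist())
hp=(np.array([(416,345),(416.5,122)])+.5)/1.5625-.5
p,r=fit([(c,[(-.066,0,.124),(.066,0,.124)],hp)],[.49,.278,-.08]); print("handle",p.round(4),r.round(1).tolist())
E
```

```text
[ 0.4898  0.2748 -0.0757] [[0.1, 0.3], [-0.1, 0.0], [-0.1, -0.0], [0.1, -0.3]]
handle [ 0.4899  0.2747 -0.0762] [[0.0, 1.9], [0.0, -1.2]]
```

Call:
send_rows --pt "-1 3.2 -0.1 1 -0.3" --pt "-1 3.2 -0.1 5 -0.3" --pt "-1 3.2 -0.1 9 -0.3" --pt "-1 3.2 -0.1 12.5 -0.3" --pt "-1 3.2 -0.1 14.3 -0.3"

```text
t: 3.32
tcp_pos: [0.49, 0.2729, 0.094]
orientation: [0.999, -0.041, -0.001, 0.002]
ft_force: [0.7, -0.1, 0.2]
grip_width: 0.0881
finger_force: 0.0
```

Call:
send_rows --pt "-1 0 0 0 0" --pt "0.3 0 0 0 0" --pt "0.5 0 0 0 0" --pt "0.6 0 0 0 0" --pt "0.65 0 0 0 0" --grip_force 8

```text
t: 3.95
tcp_pos: [0.4899, 0.2773, 0.0961]
orientation: [0.999, -0.039, 0.0, -0.0]
ft_force: [0.9, 0.1, -0.1]
grip_width: 0.0505
finger_force: 0.0
```

Call:
send_rows --pt "0.65 0 0 0 0" --pt "0.7 0 0 0 0" --pt "0.75 0 0 0 0" --pt "1 0 0 0 0" --pt "1 0 0 0 0"

```text
t: 4.58
tcp_pos: [0.4895, 0.2745, 0.0956]
orientation: [0.999, -0.04, -0.001, 0.002]
ft_force: [-0.0, -5.7, 2.9]
grip_width: 0.0138
finger_force: 8.0
```

Call:
send_rows --pt "1 0 0 0 0" --pt "1 0 0 0 0" --pt "1 0 0 0 0" --pt "1 0 0 0 0" --pt "1 0 0 0 0" --grip_force 40

```text
t: 5.2
tcp_pos: [0.4895, 0.2745, 0.0956]
orientation: [0.999, -0.04, -0.001, 0.002]
ft_force: [0.2, -5.4, 3.9]
grip_width: 0.0133
finger_force: 40.0
```

Call:
send_rows --pt "1 0 0 -0.3 0" --pt "1 0 0 -1 0" --pt "1 0 0 -2 0" --pt "1 0 0 -3 0" --pt "1 0 0 -4 0"

```text
t: 5.82
tcp_pos: [0.4898, 0.2773, 0.1366]
orientation: [0.999, -0.039, 0.0, -0.0]
ft_force: [0.3, 0.5, -5.7]
grip_width: 0.0135
finger_force: 40.0
```

Call:
send_rows --pt "1 0 0 -1.5 0" --pt "1 0 0 -4 0" --pt "1 0 0 -7 0" --pt "1 0 0 -10 0" --pt "1 0 0 -12 0"

```text
t: 6.45
tcp_pos: [0.49, 0.2771, 0.258]
orientation: [0.999, -0.039, 0.001, -0.001]
ft_force: [0.1, -0.1, -5.8]
grip_width: 0.0131
finger_force: 40.0
```

Call:
send_rows --pt "1 0.05 0.8 0 0" --pt "1 0.2 2.4 0 0" --pt "1 0.4 4.8 0 0" --pt "1 0.6 8 0 0" --pt "1 0.9 11.6 0 0"

```text
t: 7.08
tcp_pos: [0.4886, 0.1582, 0.2545]
orientation: [0.999, -0.039, -0.001, 0.001]
ft_force: [0.9, -0.9, -5.9]
grip_width: 0.0135
finger_force: 40.0
```

Call:
send_rows --pt "1 0.3 4 0 0" --pt "1 0.6 8.2 0 0" --pt "1 1 12.4 0 0" --pt "1 1.3 16.6 0 0" --pt "1 1.6 20.8 0 0"

```text
t: 7.7
tcp_pos: [0.4878, -0.0506, 0.2547]
orientation: [0.999, -0.04, -0.001, 0.0]
ft_force: [0.7, 0.6, -5.8]
grip_width: 0.0136
finger_force: 40.0
```

Call:
send_rows --pt "1 0.3 4.2 0 1" --pt "1 0.6 8.2 0 3" --pt "1 0.9 12 0 5" --pt "1 1.2 15 0 6.5" --pt "1 1.4 17 0 7.3"

```text
t: 8.32
tcp_pos: [0.4883, -0.2209, 0.2547]
orientation: [0.995, -0.104, -0.001, 0.0]
ft_force: [0.6, 1.0, -6.9]
grip_width: 0.0134
finger_force: 40.0
```

Call:
send_rows --pt "1 0 0.6 0 0" --pt "1 0 0.8 0 0" --pt "1 0 0.8 0 0" --pt "1 0 0.8 0 0" --pt "1 0 0.8 0 0"

```text
t: 8.95
tcp_pos: [0.4889, -0.2256, 0.2558]
orientation: [0.995, -0.102, 0.0, -0.0]
ft_force: [-0.4, -0.0, -6.3]
grip_width: 0.0134
finger_force: 40.0
```

```bash
python3 - <<'E'
from h import *
s=monitor.observe(); q=s["orientation"]; print(s["tcp_pos"],2*np.arctan2(q[1],q[0]),q)
a=optics.get_image("scene");b=optics.get_image("side")
for i in range(4):
    optics.get_image("side"); s=monitor.observe(); q=s["orientation"]; print(s["tcp_pos"].round(4) if hasattr(s["tcp_pos"],"round") else s["tcp_pos"],round(2*np.arctan2(q[1],q[0]),4),s["ft_force"],s["wrist_torque"])
f=lambda im,u,v:cv2.resize(im[v:v+150,u:u+133,::-1],(400,450),interpolation=cv2.INTER_CUBIC)
cv2.imwrite("pics/c1.png",np.hstack([f(a,100,110),f(b,210,60)]))
E
```

```text
[ 0.48887555 -0.22558216  0.25578721] -0.20387918167360325 [ 9.94808652e-01 -1.01763128e-01  4.25215113e-05 -9.78413947e-05]
[ 0.4888 -0.226   0.2558] -0.2046 [-2.34323039e-03  8.23178035e-01 -5.29987525e+00] [ 0.07789148 -0.00899348 -0.00793622]
[ 0.4887 -0.2261  0.2558] -0.2048 [-0.08987484  0.16024783 -6.74497217] [ 0.0503546  -0.00598239  0.0741103 ]
[ 0.4887 -0.2261  0.2557] -0.2049 [-0.30613301 -1.40273809 -5.60507092] [ 0.02383188  0.01493467 -0.01148046]
[ 0.4887 -0.2262  0.2557] -0.205 [ 0.2642801  -0.20975788 -5.48974912] [ 0.0811069   0.01864894 -0.02492591]
```

View pics/c1.png

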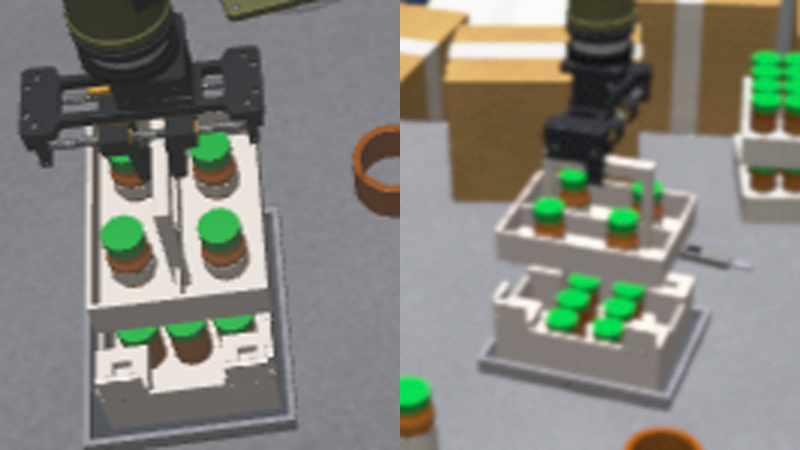

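The tray is held level above the lower tray, and all jars are standing. I'll move to a point slightly short of the ears and descend.

Call:
send_rows --pt "1 0.2 0.5 0 0" --pt "1 0.5 1.3 0.2 0" --pt "1 0.5 1.3 1.2 0" --pt "1 0.5 1.3 2.7 0" --pt "1 0.5 1.3 4.2 0"

```text
t: 9.88
tcp_pos: [0.4906, -0.2395, 0.2122]
orientation: [0.995, -0.102, -0.001, -0.0]
ft_force: [0.2, 0.1, -6.0]
grip_width: 0.0132
finger_force: 40.0
```

Call:
send_rows --pt "1 0 0 0.8 0" --pt "1 0 0 1.6 0" --pt "1 0 0 2.3 0" --pt "1 0 0 2.6 0" --pt "1 0 0 2.8 0"

```text
t: 10.5
tcp_pos: [0.4911, -0.24, 0.1857]
orientation: [0.995, -0.102, 0.0, 0.0]
ft_force: [-0.4, 0.5, -7.0]
grip_width: 0.0135
finger_force: 40.0
```

```bash
cat > st.py <<'E'
from h import *
for i in range(6):
    optics.get_calibration("side"); 
    if i: optics.get_image("side")
    s=monitor.observe(); q=s["orientation"]; print(round(s["t"],2),np.round(s["tcp_pos"],4),round(2*np.arctan2(q[1],q[0]),4),np.round(s["ft_force"],1),np.round(s["wrist_torque"],2))
E
python3 st.py
```

```text
10.5 [ 0.4911 -0.24    0.1857] -0.205 [-0.4  0.5 -7. ] [0.06 0.02 0.  ]
10.55 [ 0.491  -0.24    0.1856] -0.205 [ 0.8 -0.  -7.1] [ 0.08 -0.01  0.05]
10.6 [ 0.491  -0.24    0.1858] -0.205 [-0.4  0.4 -6.2] [ 0.08  0.05 -0.01]
10.65 [ 0.491  -0.24    0.1859] -0.205 [ 0.6 -0.  -5.7] [ 0.07  0.03 -0.01]
10.7 [ 0.4911 -0.2401  0.186 ] -0.205 [-0.6 -0.3 -5.6] [-0.01  0.05 -0.03]
10.75 [ 0.4911 -0.2401  0.186 ] -0.2051 [ 0.3  0.3 -6.4] [ 0.06  0.07 -0.03]
```

Call:
send_rows --pt "1 0 0 0.2 0" --pt "1 0 0 0.4 0" --pt "1 0 0 0.6 0" --pt "1 0 0 0.8 0" --pt "1 0 0 0.9 0"

```text
t: 11.38
tcp_pos: [0.4909, -0.24, 0.1765]
orientation: [0.995, -0.102, -0.0, 0.0]
ft_force: [-0.9, -0.0, -5.7]
grip_width: 0.0136
finger_force: 40.0
```

Call:
send_rows --pt "1 0 0 0.05 0" --pt "1 0 0 0.1 0" --pt "1 0 0 0.15 0" --pt "1 0 0 0.15 0" --pt "1 0 0 0.15 0"

```text
t: 12.0
tcp_pos: [0.491, -0.24, 0.1752]
orientation: [0.995, -0.102, 0.0, 0.0]
ft_force: [0.4, 0.4, -5.9]
grip_width: 0.0132
finger_force: 40.0
```

```bash
python3 st.py
```

```text
12.0 [ 0.491  -0.24    0.1752] -0.205 [ 0.4  0.4 -5.9] [0.02 0.   0.05]
12.05 [ 0.491  -0.24    0.1753] -0.205 [ 1.6 -0.5 -7. ] [ 0.09 -0.01 -0.05]
12.1 [ 0.491  -0.24    0.1753] -0.2051 [ 1.  -0.5 -5.9] [ 0.09 -0.03  0.05]
12.15 [ 0.491  -0.24    0.1752] -0.205 [ 0.7 -0.3 -6.3] [ 0.01  0.01 -0.05]
12.2 [ 0.491  -0.24    0.1753] -0.205 [-0.1  0.6 -6.7] [ 0.07 -0.03 -0.03]
12.25 [ 0.491  -0.24    0.1753] -0.205 [-0.4 -0.6 -5.7] [ 0.01 -0.03  0.  ]
```

Call:
send_rows --pt "1 0 0 0.05 0" --pt "1 0 0 0.1 0" --pt "1 0 0 0.15 0" --pt "1 0 0 0.2 0" --pt "1 0 0 0.2 0"

```text
t: 12.88
tcp_pos: [0.4909, -0.24, 0.1732]
orientation: [0.995, -0.102, -0.0, 0.0]
ft_force: [-1.0, 0.5, -6.9]
grip_width: 0.0133
finger_force: 40.0
```

Call:
send_rows --pt "1 0 0 0.05 0" --pt "1 0 0 0.1 0" --pt "1 0 0 0.15 0" --pt "1 0 0 0.2 0" --pt "1 0 0 0.2 0"

```text
t: 13.5
tcp_pos: [0.4909, -0.24, 0.1712]
orientation: [0.995, -0.102, -0.0, 0.0]
ft_force: [-0.2, -0.3, -5.4]
grip_width: 0.0132
finger_force: 40.0
```

Call:
send_rows --pt "1 0 0 0.05 0" --pt "1 0 0 0.1 0" --pt "1 0 0 0.15 0" --pt "1 0 0 0.2 0" --pt "1 0 0 0.2 0"

```text
t: 14.12
tcp_pos: [0.4909, -0.2399, 0.1692]
orientation: [0.995, -0.102, -0.0, -0.0]
ft_force: [-0.7, 0.3, -6.0]
grip_width: 0.0133
finger_force: 40.0
```

Call:
send_rows --pt "1 0 0 0.05 0" --pt "1 0 0 0.1 0" --pt "1 0 0 0.15 0" --pt "1 0 0 0.2 0" --pt "1 0 0 0.2 0"

```text
t: 14.75
tcp_pos: [0.491, -0.2401, 0.1673]
orientation: [0.995, -0.102, 0.0, 0.0]
ft_force: [-0.3, 0.1, -5.8]
grip_width: 0.0135
finger_force: 40.0
```

```bash
python3 st.py
```

```text
14.75 [ 0.491  -0.2401  0.1673] -0.2051 [-0.3  0.1 -5.8] [-0.05  0.06 -0.04]
14.8 [ 0.4909 -0.2401  0.1673] -0.205 [-0.4 -0.6 -4.7] [ 0.    0.07 -0.01]
14.85 [ 0.4909 -0.2401  0.1673] -0.2051 [ 0.8 -0.1 -5.3] [-0.03  0.12  0.03]
14.9 [ 0.4909 -0.2401  0.1673] -0.2051 [ 0.5 -0.6 -5.5] [-0.02  0.06  0.03]
14.95 [ 0.491  -0.2401  0.1673] -0.2051 [-0.7 -1.2 -5.5] [-0.    0.04  0.02]
15.0 [ 0.491  -0.2401  0.1673] -0.205 [-0.7 -0.1 -5.6] [-0.    0.07  0.  ]
```

Call:
send_rows --pt "1 0 0 0.05 0" --pt "1 0 0 0.1 0" --pt "1 0 0 0.15 0" --pt "1 0 0 0.15 0" --pt "1 0 0 0.15 0"

```text
t: 15.62
tcp_pos: [0.4911, -0.2402, 0.1671]
orientation: [0.995, -0.102, 0.001, 0.0]
ft_force: [-3.2, 1.5, 9.8]
grip_width: 0.0134
finger_force: 40.0
```

```bash
python3 st.py; python3 - <<'E'
from h import *
a=optics.get_image("scene");b=optics.get_image("side")
f=lambda im,u,v:cv2.resize(im[v:v+112,u:u+100,::-1],(400,448),interpolation=cv2.INTER_CUBIC)
cv2.imwrite("pics/c2.png",np.hstack([f(a,112,150),f(b,225,90)]))
E
```

```text
15.62 [ 0.4911 -0.2402  0.1671] -0.2053 [-3.2  1.5  9.8] [0.3  0.75 0.02]
15.68 [ 0.4911 -0.2402  0.1672] -0.2053 [-2.8  0.7  8.7] [ 0.29  0.76 -0.09]
15.72 [ 0.4911 -0.2402  0.1671] -0.2053 [-4.4  2.   8.6] [ 0.36  0.7  -0.03]
15.78 [ 0.4911 -0.2402  0.1672] -0.2052 [-3.9  1.3  9.4] [0.4  0.7  0.01]
15.82 [ 0.4911 -0.2401  0.1671] -0.2052 [-4.   0.8  9.2] [0.36 0.72 0.05]
15.88 [ 0.4911 -0.2402  0.1672] -0.2053 [-4.1  0.5  9.3] [0.39 0.72 0.03]
```

View pics/c2.png

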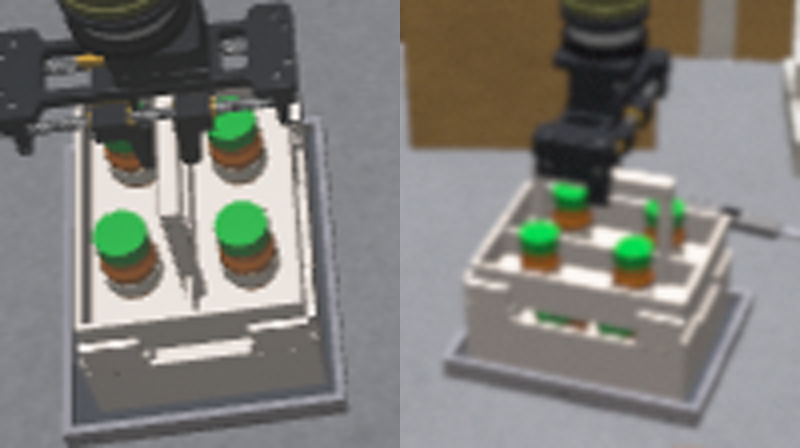

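The tray stopped firmly at a TCP height of 0.167 m, which puts its origin at about 72 mm: home, not standing on the flat top at 82 mm. The views show it level inside the ears with its jars upright. I'll ease off the load and release gently.

Call:
send_rows --pt "1 0 0 -0.05 0" --pt "1 0 0 -0.1 0" --pt "1 0 0 -0.1 0" --pt "1 0 0 -0.1 0" --pt "1 0 0 -0.1 0" --grip_force 20

```text
t: 16.6
tcp_pos: [0.491, -0.2401, 0.1672]
orientation: [0.995, -0.102, 0.0, 0.0]
ft_force: [-3.0, 0.7, 6.6]
grip_width: 0.0136
finger_force: 20.0
```

Call:
send_rows --pt "1 0 0 0 0" --pt "1 0 0 0 0" --pt "1 0 0 0 0" --pt "1 0 0 0 0" --pt "1 0 0 0 0" --grip_force 5

```text
t: 17.23
tcp_pos: [0.4911, -0.2401, 0.1672]
orientation: [0.995, -0.102, 0.0, 0.0]
ft_force: [-2.4, 0.5, 6.5]
grip_width: 0.0139
finger_force: 5.0
```

```bash
python3 st.py
```

```text
17.23 [ 0.4911 -0.2401  0.1672] -0.2052 [-2.4  0.5  6.5] [ 0.21  0.54 -0.01]
17.27 [ 0.4911 -0.2401  0.1672] -0.2051 [-2.5 -0.3  5.6] [0.19 0.54 0.04]
17.32 [ 0.4911 -0.2401  0.1672] -0.2052 [-3.1  0.8  6.3] [0.23 0.6  0.02]
17.38 [ 0.491  -0.2401  0.1671] -0.2051 [-2.5  0.8  5.7] [0.24 0.53 0.01]
17.43 [ 0.491  -0.2401  0.1671] -0.2051 [-2.6  0.6  6.5] [0.21 0.58 0.03]
17.48 [ 0.4911 -0.2401  0.1672] -0.2052 [-2.5  0.3  6.7] [0.19 0.54 0.04]
```

Call:
send_rows --pt "1 0 0 -0.1 0" --pt "1 0 0 -0.2 0" --pt "1 0 0 -0.2 0" --pt "0.8 0 0 -0.2 0" --pt "0.7 0 0 -0.2 0"

```text
t: 18.1
tcp_pos: [0.4909, -0.2399, 0.1686]
orientation: [0.995, -0.102, -0.0, -0.0]
ft_force: [0.7, -0.3, -6.1]
grip_width: 0.014
finger_force: 5.0
```

Call:
send_rows --pt "0.65 0 0 0 0" --pt "0.6 0 0 0 0" --pt "0.4 0 0 0 0" --pt "0.2 0 0 0 0" --pt "0.2 0 0 0 0"

```text
t: 18.73
tcp_pos: [0.491, -0.24, 0.1688]
orientation: [0.995, -0.102, 0.0, 0.0]
ft_force: [0.7, -0.4, -1.3]
grip_width: 0.0351
finger_force: 0.0
```

```bash
python3 st.py | tail -1
```

```text
18.98 [ 0.4909 -0.24    0.1687] -0.205 [-0.4 -0.  -0.4] [0.06 0.01 0.01]
```

Call:
send_rows --pt "0 0 0 0 0" --pt "0 0 0 -0.5 0" --pt "0 0 0 -2 0" --pt "0 0 0 -4 0" --pt "0 0 0 -6 0"

```text
t: 19.6
tcp_pos: [0.4912, -0.2401, 0.2304]
orientation: [0.995, -0.102, 0.001, 0.0]
ft_force: [0.5, -0.1, -0.3]
grip_width: 0.0443
finger_force: 0.0
```

Call:
send_rows --pt "0 0 0 -4 0" --pt "0 -3 0 -8 0" --pt "0 -6 0 -10 0" --pt "0 -6 0 -10 0" --pt "0 -6 0 -10 0"

```text
t: 20.23
tcp_pos: [0.4329, -0.2277, 0.329]
orientation: [0.995, -0.102, 0.001, 0.0]
ft_force: [0.4, 0.6, -1.0]
grip_width: 0.0443
finger_force: 0.0
```

```bash
python3 - <<'E'
from h import *
c=optics.get_calibration("wrist"); w=optics.get_image("wrist");a=optics.get_image("scene");b=optics.get_image("side")
np.save("w3.npy",np.r_[np.ravel(c["rvec"]),np.ravel(c["tvec"])])
f=lambda im,u,v:cv2.resize(im[v:v+75,u:u+100,::-1],(400,300),interpolation=cv2.INTER_CUBIC)
W=cv2.resize(w[0:300,130:330,::-1],(400,600),interpolation=cv2.INTER_CUBIC)
cv2.imwrite("pics/c3.png",np.hstack([np.vstack([f(a,112,165),f(b,225,115)]),W]))
print(monitor.observe()["tcp_pos"],monitor.observe()["t"])
E
```

```text
[ 0.4327875  -0.22758095  0.32798898] 20.375
```

View pics/c3.png

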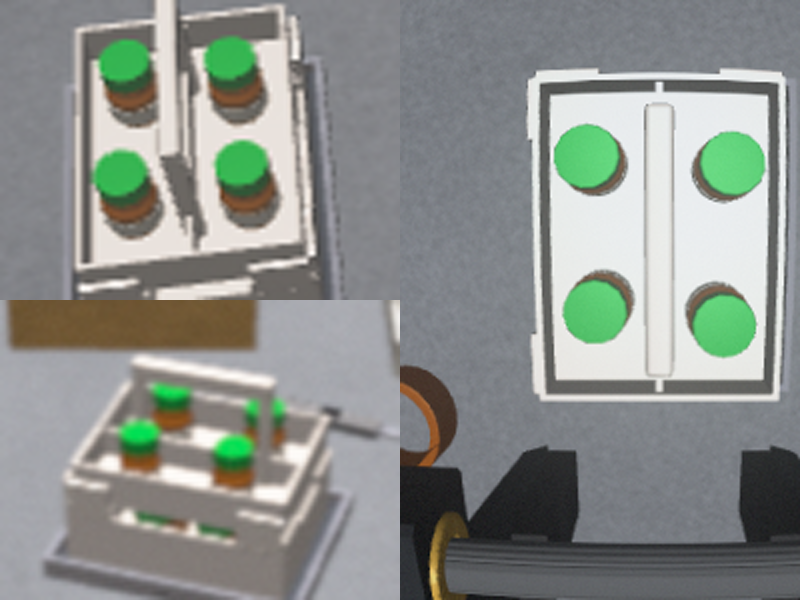

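The views show the tray seated inside the ears, level, with its four jars upright. I'll check its height numerically before handing in, since 72 and 82 mm must not be confused.

```bash
python3 - <<'E'
from h import *
w=np.load("w3.npy"); c=optics.get_calibration("wrist"); c["rvec"],c["tvec"]=w[:3],w[3:]; c["fish"]=1
px=np.array([(378,398),(147,398),(139,79),(385,79)])/2+[130,0]-.25
T=np.array([(-.1,-.075,0),(-.1,.075,0),(.1,.075,0),(.1,-.075,0)])
for z in(.122,.132):
    p,r=fit([(c,T+[0,0,z],px)],[.49,-.238,-.2]); print(z,p.round(4),np.abs(r).mean().round(2),r.round(1).tolist())
f=lambda p:(proj(c,place(p[:3],T+[0,0,p[3]]))-px).ravel()
print(least_squares(f,[.49,-.238,-.2,.12]).x.round(4))
E
```

```text
0.122 [ 0.4911 -0.2407 -0.2032] 1.65 [[2.0, 1.4], [-2.1, 1.6], [-1.7, -1.2], [1.8, -1.2]]
0.132 [ 0.4898 -0.2406 -0.202 ] 3.55 [[3.8, 4.7], [-3.3, 5.1], [-3.5, -2.1], [3.7, -2.2]]
[ 0.491  -0.2407 -0.2032  0.1134]
```

```bash
python3 -c "
from cell import hand_in
print(hand_in())"
```

```text
the job is handed in; nothing more can be done
None
```

The white tray sits in the lower tray's sockets, level and released, with all four jars upright; I handed the job in at about 20 s, and no verdict came back.

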